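Turn the shop carousel and put the round panel on show

ROBOT

A 7-joint arm with a two-finger parallel gripper is mounted at the origin on the work surface. World frame = base frame: x ahead of the robot, y to its left, z up, the work surface at z = 0. Lengths are in m, angles in rad, forces in N, time in s.
With the tool pointing down it reaches from about 0.425 to 0.875 m from the base axis. Payload 8.4 kg.
Tool frame: the origin (TCP) lies on the centre line of the jaws, within the pads' length; the fingertips stand 8 mm ahead of it and the grasp point (between the pads) lies 11 mm behind it; y points along the fingers, x is the direction in which the jaws open and shut, and the axes are right-handed (so a half turn about y gives the same grasp; the last joint's range is limited). The gripper opens to 87 mm and grips with 3 to 60 N. Pads are 19 mm wide; open, the fingers measure 117 mm over their backs; the gripper's body (75 mm by 190 mm) begins 51 mm behind the grasp point.
Start: joints at [1.096, 0.333, 0.04, 1.465, -0.013, 1.343, -0.059], TCP at [0.239, -0.605, 0.231] pointing down, gripper open.
Joint ranges: [-2.58, 2.58], [-0.38, 2.09], [-1.3, 1.39], [0.25, 2.4], [-1.5, 4.64], [0.08, 2.09], [-2.65, 2.65]. Speed limits (rad/s): [2.22, 2.22, 2.79, 2.79, 3.14, 3.14, 3.14].

INTERFACE

Orientations are given as [roll, pitch, yaw] about the fixed x, y, z axes, in that order (R = Rz(yaw) Ry(pitch) Rx(roll)).
In Python, from station import r, snapshot, job gives the robot as it stands. The module is installed in compiled form; this text tells all that it offers.
- The arm moves only by the shell command python3 -m inch 'ROWS' [FORCE]. ROWS is JSON, a list of rows, each an object of numbers: "gripper": the closure, from -1 (fully open) to 1 (shut); "dx", "dy", "dz": the shift along the tool's x, y, z in mm; "roll": the turn about the tool's y in degrees. A call has 1 to 20 rows; each row shifts and turns the commanded pose from where the row before left it, along the tool's axes as they then stand; what a row does not reach is not made up. A row lasts 1/8 s, in which the tool goes at most 62.5 mm and 10.7 degrees, less where a joint would pass 70% of its speed; a pose out of reach is approached as far as the arm can. A call with a gripper value outside its range is refused whole. The fingers move at their own pace and stop on an object; FORCE is the grip in N (left out, the last holds). Time passes only in rows, so rows that do not move let the fingers close. It gives the time, the measured TCP pose, the force and the opening at its end, in the units of the state.
- r.get_obs(): the state, without advancing time (a new reading comes with each control period).
- snapshot(name): name is "scene" or "side" or "wrist"; returns a dict with "pixels" (400x640x3 uint8, red, green, blue), "depth" (400x640 float32, m along the optical axis (not along the pixel's ray), 0 where there is no reading), "vertical_fov" (degrees; the focal length in pixels is half the picture's height over the tangent of half this angle, whatever the lens; pixels are square), "cx", "cy" (the principal point, pixels), "T" (4x4, takes a point from camera to world coordinates). Camera axes: x right, y down, z forward; pixel columns grow to the right and rows downward; lengths in m; the calibration is good to about 2 mm. A picture is of the moment at which its call begins.
- job.sign_off(): hands the job in, once; it reports no verdict.
The state is a dict: "time": time; "joints": joint angles; "qvel": joint speeds; "joint_efforts": joint torques, N m; "eef_pos": TCP position; "ee_rot": TCP orientation; "force": force on the tool from outside, world axes, zero at the start; "torque": the same for the moment, N m; "grip_width": opening from 0.0 (shut) to 1.0 (fully open).
Only numpy, scipy, OpenCV 4.12 (cv2) and the standard library are available. Lean on these libraries where they do the work, as an engineer would, in place of code of your own. Each camera call takes 0.05 s, during which the arm holds its last target.

TASK

Turn the wooden display carousel until its empty wire rack faces front, towards the brass block on the plinth, and let it come to rest. Then take the round painting panel from the stock stand and stand it upright in that rack, settled between the tines, leaving the rack facing front. Keep the three containers standing on the carousel and leave the square panel in the stand.

Things in the scene. Friction and masses are not known exactly. Their poses are not given: they have to be found in the camera images.
- plinth: fixed dark square board under the carousel, 330 x 330 mm, 18 mm high; origin at the centre of its underside, on the carousel's axis; a brass block (30 x 40 mm, 12 mm high, centred 180 mm from the axis) in the middle of one edge marks its front, which is its -x side, roughly towards the robot. x and y run along its edges, z up
- carousel: round wooden turntable, 300 mm across, 16 mm thick, on the plinth; turns endlessly either way about its vertical z axis with some friction (0.15 Nm) and stays where left. Origin on the axis at its underside, 22 mm above the table; upper face 38 mm above the table. Its wire rack lies at its -x side: the rack faces front when its x axis points the same way as the plinth's x axis
- knob (a point): top of one of eight like upright wooden knobs on the carousel's rim, 18 mm in diameter, standing 30 mm above its upper face (top 68 mm above the table), 137 mm from the axis. This one is at 22.5 degrees from the carousel's +x axis, the others follow every 45 degrees. Push a knob sideways to turn the carousel; it moves no other way
- rack_slot (a point): middle of the slot of the carousel's wire rack, 85 mm from the axis, on the turntable's upper face, axes as the carousel's. The slot runs along y, 18 mm clear along x between two pairs of steel tines (55 mm high, at y = +-41 mm, tops flared 5 mm). Two cradle bars (12 mm high, 60 mm clear between them along y) carry the round panel: when home its centre is 64 mm above this point
- round_panel: loose round bare plywood painting panel, 120 mm in diameter, 10 mm thick, about 90 g; origin at its centre, x along its thickness (horizontal while it stands on edge). Starts standing on edge in one of the two slots of the stock stand, its top about 136 mm above the table; it can be pinched by its upper edge from above
- square_panel: loose square bare plywood panel, 100 x 100 x 10 mm, about 80 g, standing in the other slot of the stock stand; origin at its centre, x along its thickness
- stand: fixed plywood board with two wire racks like the carousel's, 170 mm (x) x 130 mm (y) x 12 mm; origin at the centre of its underside. The slots run along y at x = -38 and +38 mm, each 18 mm clear, tines 55 mm high above the board
- jar_wide: loose jar standing on the carousel, 54 mm in diameter, 62 mm high; origin at the centre of its underside, z up
- bottle_small: loose amber bottle standing on the carousel, 40 mm in diameter, 72 mm high; origin at the centre of its underside, z up
- tin_small: loose tin standing on the carousel, 50 mm in diameter, 55 mm high; origin at the centre of its underside, z up
Things that resemble listed ones, but are neither listed nor needed, are in the scene too. Leave any red look-alike of the round_panel alone. Leave any blue look-alike of the jar_wide alone.

How it is judged:
On the way, in this order (a step that is already met when the one before it is completed fails the run):
1. the carousel stands still with its empty rack facing front, within 12 degrees (angle between the x axis of carousel and the x axis of plinth, either way round below 0.21 rad and x of rack_slot in the frame of plinth below 0 m and angular speed of carousel below 0.1 rad/s and distance between round_panel and rack_slot above 0.12 m), for 0.3 s.
2. the round panel stands settled upright in the carousel's rack (x of round_panel in the frame of rack_slot between -0.012 and 0.012 m and y of round_panel in the frame of rack_slot between -0.01 and 0.01 m and z of round_panel in the frame of rack_slot between 0.058 and 0.07 m and angle between round_panel's own x axis and vertical between 1.3108 and 1.8308 rad and angle between the x axis of round_panel and the x axis of carousel, either way round below 0.3 rad and linear speed of round_panel below 0.03 m/s), for 0.2 s.
At the end, for the whole second after the job is handed in: Carousel at rest, rack within 12 degrees of the plinth's front; round panel still, its centre within 12 mm across and 10 mm along the slot and 58-70 mm up, upright within 15, square within 17 degrees; the 3 containers upright (9 degrees) within 140 mm of the axis; square panel moved under 30 mm (all of step 2 and angle between the x axis of carousel and the x axis of plinth, either way round below 0.21 rad and x of rack_slot in the frame of plinth below 0 m and angular speed of carousel below 0.1 rad/s and angle between each of jar_wide, bottle_small, tin_small's own z axis and vertical below 0.15 rad and horizontal distance between each of jar_wide, bottle_small, tin_small and carousel below 0.14 m and z of each of jar_wide, bottle_small, tin_small in the frame of carousel above 0.01 m and distance of square_panel from where it was at the start of the episode below 0.03 m); the robot touches nothing.
It fails at once if a container on the carousel is knocked over (angle between any of jar_wide, bottle_small, tin_small's own z axis and vertical above 0.5 rad).
It fails at once if the square panel is taken out of the stand (distance of square_panel from where it was at the start of the episode above 0.05 m).
It also fails if it takes over 72 s, if anything falls off the work surface, if the arm or the gripper's body presses on something with over 40 N, if the wrist force passes 120 N, or if a joint passes its speed limit or range.

## Working session

There is one attempt and no reset: what is moved stays moved. The work goes in short steps, Python scripts to look and compute and a shell command to move; the robot and the scene stay as the last step left them, time stands still between calls to the robot, and variables do not carry over. Pictures are saved under pics/ and viewed, and the job is handed in when it is done.

```bash
mkdir -p pics
cat > h.py <<'E'
import numpy as np, cv2
from station import r, snapshot, job
def shot(n,f):
    s=snapshot(n); np.savez(f'pics/{f}.npz',**{k:np.asarray(v) for k,v in s.items()})
    cv2.imwrite(f'pics/{f}.png',s['pixels'][:,:,::-1]); return s
def load(f): return dict(np.load(f'pics/{f}.npz'))
def foc(s): return 200/np.tan(np.radians(float(s['vertical_fov']))/2)
def px(s,u,v,d=None):
    f=foc(s); 
    if d is None: d=float(s['depth'][int(v),int(u)])
    p=np.array([(u-s['cx'])/f*d,(v-s['cy'])/f*d,d,1]); return (s['T']@p)[:3]
def pz(s,u,v,z):
    f=foc(s); d=s['T'][:3,:3]@np.array([(u-s['cx'])/f,(v-s['cy'])/f,1]); o=s['T'][:3,3]
    return o+d*(z-o[2])/d[2]
def proj(s,p):
    c=np.linalg.inv(s['T'])@np.append(p,1); f=foc(s); return c[:2]/c[2]*f+[s['cx'],s['cy']]
def crop(f,x0,y0,x1,y1,k,out):
    im=cv2.imread(f'pics/{f}.png')[y0:y1,x0:x1]; cv2.imwrite(f'pics/{out}.png',cv2.resize(im,None,fx=k,fy=k,interpolation=cv2.INTER_CUBIC))
E
python3 - <<'E'
from h import *
for n in ['scene','side','wrist']:
    s=shot(n,n+'0'); print(n,s['T'].round(3).tolist(),s['vertical_fov'],s['cx'],s['cy'])
print(r.get_obs())
E
```

```text
scene [[-0.547, 0.497, -0.674, 1.118], [0.837, 0.323, -0.442, 0.295], [-0.002, -0.806, -0.592, 0.585], [0.0, 0.0, 0.0, 1.0]] 52.28959010075157 318.130562572393 206.8754041299977
side [[-0.826, -0.288, 0.484, 0.02], [-0.563, 0.4, -0.723, 0.691], [0.015, -0.87, -0.493, 0.621], [0.0, 0.0, 0.0, 1.0]] 48.57861393517643 324.8231473690829 193.37249216056335
wrist [[0.367, -0.9, -0.234, 0.302], [-0.93, -0.356, -0.091, -0.58], [-0.002, 0.251, -0.968, 0.383], [0.0, 0.0, 0.0, 1.0]] 71.23393396993825 318.8791587164472 201.47864340191026
{'time': 0.15, 'joints': array([ 1.09578529,  0.33373915,  0.03986209,  1.46606478, -0.01338571,
        1.34328408, -0.05850973]), 'qvel': array([-0.00034806, -0.00109655, -0.00085623, -0.00241583,  0.00024045,
        0.00010801,  0.00012089]), 'joint_efforts': array([ 2.48060569e-03, -6.56841588e+01,  1.33715071e+00, -4.04109764e+01,
       -5.97375236e-02,  4.16632695e-02,  5.20219089e-05]), 'eef_pos': array([ 0.2384219 , -0.60431798,  0.22987117]), 'ee_rot': array([-1.57088604e+00,  1.22648091e-03, -1.19499530e+00]), 'force': array([ 0.22353445, -0.32414384, -0.59826133]), 'torque': array([ 0.00897433,  0.00496993, -0.01753636]), 'grip_width': 1.0018732448425665}
```

View pics/scene0.png

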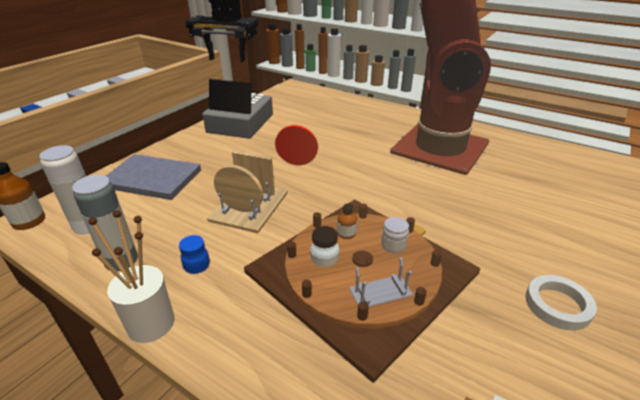

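View pics/side0.png

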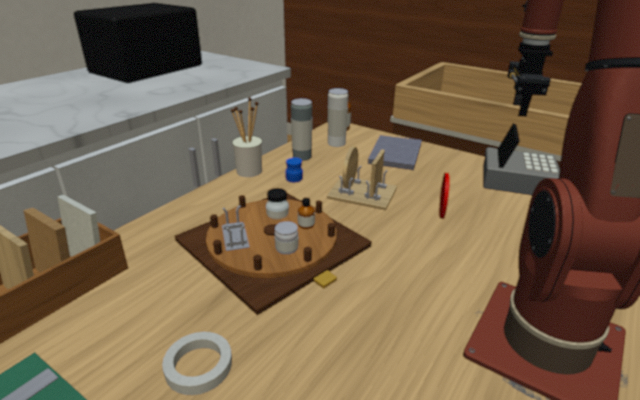

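View pics/wrist0.png

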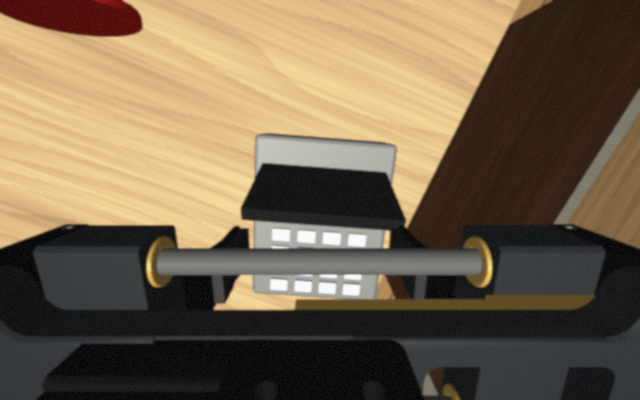

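Candidates for the round panel are the plywood disc in the stand, at scene (238,190), and the red disc at (297,145), which is the look-alike to leave alone. For the jar they are the white jars on the carousel, (324,245) and (396,234), and the blue one at (194,254), also left alone. I choose the plywood disc and check it in crops.

Run:
```python
from h import *
crop('scene0',195,130,325,240,6,'c1'); crop('scene0',235,185,495,385,3,'c2'); crop('side0',170,140,410,310,3.3,'c3')
```

```text
(no output)
```

View pics/c1.png

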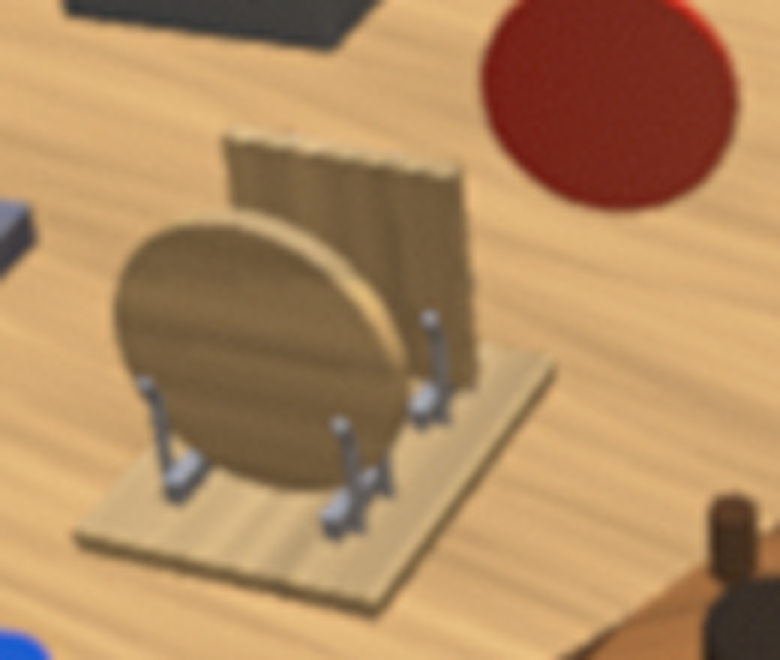

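View pics/c2.png

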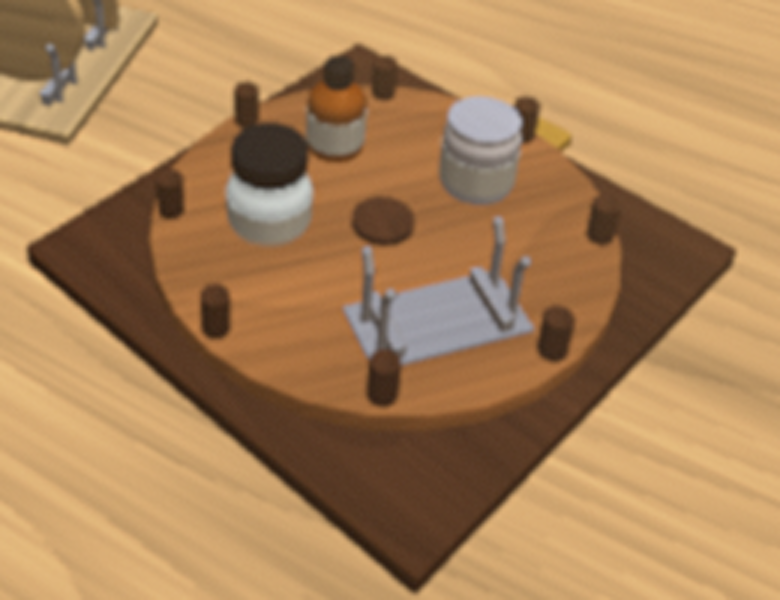

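View pics/c3.png

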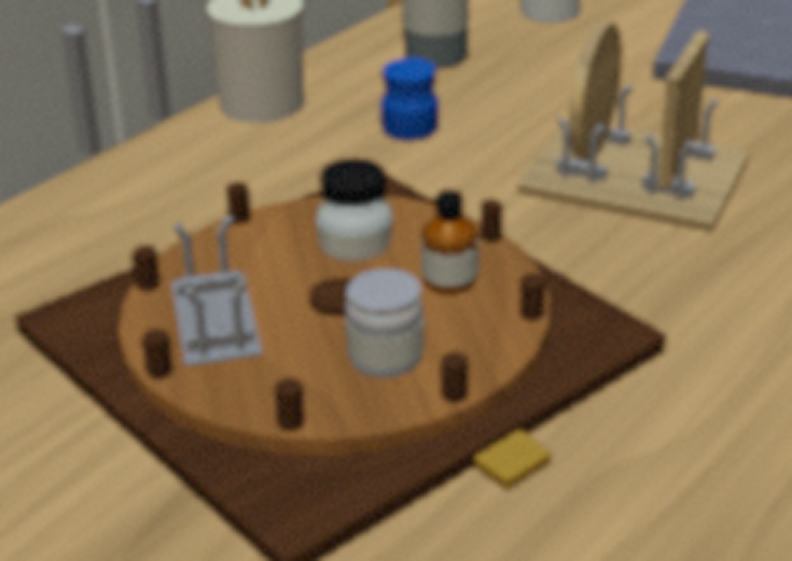

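The close crop shows the plain plywood disc in the near slot of the stand (scene ~(238,190)), with the square panel behind it and the red disc off the stand. The rack sits on the far side of the carousel from the brass block. Next I fit the geometry.

Run:
```python
from h import *
from scipy.optimize import least_squares
S=load('scene0');D=load('side0')
a=np.array([(246,92),(385,66),(527,106),(605,204),(557,318),(383,360),(214,294),(170,178)])/3+[235,185]
b=np.array([(238,188),(491,208),(533,282),(455,361),(289,387),(157,338),(146,254)])/3.3+[170,140]
for nm,s,pts in (('scene',S,a),('side',D,b)):
    P=np.array([pz(s,u,v,.068)[:2] for u,v in pts])
    f=lambda q:(np.hypot(*(P-q[:2]).T)-.137)
    q=least_squares(f,P.mean(0)).x
    ang=np.degrees(np.arctan2(*(P-q)[:,::-1].T)); print(nm,q.round(4),ang.round(1),f(q).round(4), 'mod45',np.mod(ang,45).round(1))
# plinth corners
c=np.array([(30,248),(358,44),(735,252),(418,582)])/3+[235,185]
C=np.array([pz(S,u,v,.018)[:2] for u,v in c]);print(C.round(4),C.mean(0), np.hypot(*np.diff(np.vstack([C,C[:1]]),axis=0).T))
print('brass',pz(S,235+553/3,185+131/3,.012),pz(D,170+512/3.3,140+452/3.3,.012))
# rack plate corners scene z~.04
R=np.array([pz(S,235+u/3,185+v/3,.04)[:2] for u,v in [(345,310),(400,362),(532,327),(480,270)]]);print(R.round(4),R.mean(0))
print('edge of round top', [px(S,195+u/6,130+v/6).round(4) for u,v in [(250,300),(200,250),(330,400),(160,350)]])
# containers
for n,u,v,z in [('jarA',269,145,.1),('bottle',338,67,.11),('jarW',484,118,.1)]: print(n,pz(S,235+u/3,185+v/3,z)[:2], px(S,235+u/3,185+v/3))
# stand board corners
print('stand',[pz(S,195+u/6,130+v/6,.012)[:2].round(4) for u,v in [(75,535),(375,608),(556,358)]])
print('square top', [pz(S,195+u/6,130+v/6,.124)[:2].round(4) for u,v in [(225,135),(460,170)]])
print('red', px(S,297,145))
```

```text
scene [0.5962 0.0537] [-106.6 -151.9  162.9  118.5   73.    27.6  -17.7  -62.6] [-0.002  -0.0033 -0.001  -0.0016 -0.0019 -0.0029 -0.0016 -0.001 ] mod45 [28.4 28.1 27.9 28.5 28.  27.6 27.3 27.4]
side [0.5898 0.0545] [ -17.  -108.  -152.5  163.   118.    73.4   28.7] [-0.0009 -0.0035 -0.0007 -0.0008 -0.0017 -0.0011 -0.0024] mod45 [28.  27.  27.5 28.  28.  28.4 28.7]
[[ 0.7194 -0.138 ]
 [ 0.4018 -0.0709]
 [ 0.4728  0.2474]
 [ 0.7907  0.1796]] [0.59619138 0.05450409] [0.32464142 0.32610862 0.3250367  0.32541598]
brass [0.41302718 0.09971591 0.012     ] [0.41811584 0.09008035 0.012     ]
[[0.6722 0.0695]
 [0.6892 0.1149]
 [0.6241 0.1673]
 [0.5987 0.1227]] [0.64604844 0.11858346]
edge of round top [array([ 0.5831, -0.2705,  0.1016]), array([ 0.5902, -0.2849,  0.1219]), array([ 0.5794, -0.2399,  0.0664]), array([ 0.5951, -0.3097,  0.0721])]
jarA [ 0.62942016 -0.0115067 ] [ 0.62996616 -0.01116437  0.10054159]
bottle [ 0.54801359 -0.00982355] [ 0.54739131 -0.01015619  0.10948175]
jarW [0.53289814 0.08825148] [0.52412873 0.08515378 0.09273543]
stand [array([ 0.6442, -0.3181]), array([ 0.6154, -0.1944]), array([ 0.4476, -0.2368])]
square top [array([ 0.5239, -0.3338]), array([ 0.4957, -0.2399])]
red [ 0.3204309  -0.29675747  0.06451558]
```

```bash
python3 -m inch '[{"gripper":0.0,"dx":-20,"dz":18},{"gripper":0.0,"dx":-33,"dz":31},{"gripper":0.0,"dx":-33,"dz":31},{"gripper":0.0,"dx":-33,"dz":31},{"gripper":0.0,"dx":-33,"dz":31},{"gripper":0.0,"dx":-33,"dz":31},{"gripper":0.0,"dx":-33,"dz":31}]' 10; python3 -c "
from h import *
print(r.get_obs())"
```

```text
{'time': 0.15, 'joints': array([ 1.09578529,  0.33373915,  0.03986209,  1.46606478, -0.01338571,
        1.34328408, -0.05850973]), 'qvel': array([-0.00034806, -0.00109655, -0.00085623, -0.00241583,  0.00024045,
        0.00010801,  0.00012089]), 'joint_efforts': array([ 2.48060569e-03, -6.56841588e+01,  1.33715071e+00, -4.04109764e+01,
       -5.97375236e-02,  4.16632695e-02,  5.20219089e-05]), 'eef_pos': array([ 0.2384219 , -0.60431798,  0.22987117]), 'ee_rot': array([-1.57088604e+00,  1.22648091e-03, -1.19499530e+00]), 'force': array([ 0.22353445, -0.32414384, -0.59826133]), 'torque': array([ 0.00897433,  0.00496993, -0.01753636]), 'grip_width': 1.0018732448425665}validation failed for argument at $[0]...
```

```bash
python3 -m inch '[{"gripper":0.0,"dx":-20,"dy":0,"dz":18,"roll":0}]' 10
```

```text
time: 0.28
eef_pos: [0.2466, -0.5801, 0.2297]
ee_rot: [-1.572, 0.001, -1.198]
force: [0.4, 0.5, -0.3]
grip_width: 0.949
```

```bash
python3 -m inch '[{"gripper":0.0,"dx":-33,"dy":0,"dz":31,"roll":0},{"gripper":0.0,"dx":-33,"dy":0,"dz":31,"roll":0},{"gripper":0.0,"dx":-33,"dy":0,"dz":31,"roll":0},{"gripper":0.0,"dx":-33,"dy":0,"dz":31,"roll":0},{"gripper":0.0,"dx":-33,"dy":0,"dz":31,"roll":0},{"gripper":0.0,"dx":-33,"dy":0,"dz":31,"roll":0}]' 10; python3 -c "
from h import *
print(r.get_obs())"
```

```text
time: 1.02
eef_pos: [0.3486, -0.3254, 0.2304]
ee_rot: [-1.571, 0.0, -1.195]
force: [0.7, 0.4, -0.5]
grip_width: 0.503
{'time': 1.025, 'joints': array([ 8.23605543e-01, -9.85620546e-03, -1.64156021e-01,  1.86227328e+00,
       -1.60468476e-03,  1.28916645e+00, -5.35056185e-01]), 'qvel': array([-0.33798557, -0.28525086, -0.34746766,  0.28329538, -0.04181346,
       -0.0070216 , -0.66372482]), 'joint_efforts': array([  3.4881442 , -37.26155877,   2.17982166, -40.1940465 ,
         0.16734619,   0.19344633,   1.43700399]), 'eef_pos': array([ 0.34858061, -0.32543344,  0.23044148]), 'ee_rot': array([-1.57091862e+00,  7.04810866e-05, -1.19495971e+00]), 'force': array([ 0.67953172,  0.4219634 , -0.52709513]), 'torque': array([ 0.03986682, -0.00410951, -0.03366464]), 'grip_width': 0.5027766287992005}
```

```bash
python3 -m inch '[{"gripper":0.0,"dx":-36,"dy":0,"dz":33.5,"roll":-1},{"gripper":0.0,"dx":-36,"dy":0,"dz":34,"roll":-1},{"gripper":0.0,"dx":-36,"dy":0,"dz":33,"roll":-1},{"gripper":0.0,"dx":-36,"dy":0,"dz":32,"roll":-1},{"gripper":0.0,"dx":-36,"dy":0,"dz":31,"roll":-1},{"gripper":0.0,"dx":-36,"dy":0,"dz":30,"roll":-1},{"gripper":0.0,"dx":-28,"dy":0,"dz":19,"roll":-1},{"gripper":0.0,"dx":0,"dy":0,"dz":0,"roll":0}]' 10; python3 -c "
from h import *
shot('wrist','w1');shot('scene','s1')"
```

```text
time: 2.02
eef_pos: [0.4411, -0.015, 0.2306]
ee_rot: [-1.571, 0.0, -1.068]
force: [-0.3, -0.1, 0.3]
grip_width: 0.5
```

View pics/w1.png

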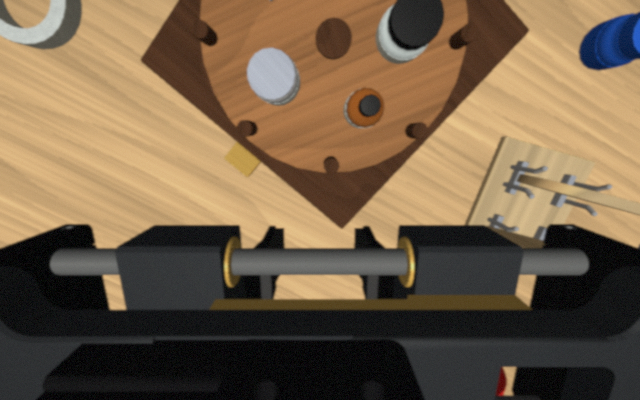

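The wrist view shows the near knob at (331,163), its neighbours at (249,128) and (417,131), and the hub at (334,38). Measuring these.

Run:
```python
from h import *
s=load('w1')
crop('w1',180,90,460,250,2.8,'w1c')
P=[]
for u,v in [(331,161),(415,129),(246,126),(201,30),(461,34)]:
    p=pz(s,u,v,.068); P.append(p[:2]); print((u,v),p.round(4), 'depth', px(s,u,v).round(4))
P=np.array(P)
from scipy.optimize import least_squares
q=least_squares(lambda q:(np.hypot(*(P-q).T)-.137),P.mean(0)+[.1,0]).x
print('centre',q, np.degrees(np.arctan2(*(P-q)[:,::-1].T)), np.hypot(*(P-q).T))
print('hub',pz(s,334,38,.04))
```

```text
(331, 161) [ 0.4766 -0.0115  0.068 ] depth [ 0.4765 -0.0117  0.066 ]
(415, 129) [ 0.5514 -0.0751  0.068 ] depth [ 0.5515 -0.0752  0.0677]
(246, 126) [0.465  0.0886 0.068 ] depth [0.4651 0.0885 0.0683]
(201, 30) [0.5281 0.1681 0.068 ] depth [0.5282 0.1686 0.067 ]
(461, 34) [ 0.6515 -0.064   0.068 ] depth [ 0.6522 -0.0643  0.0667]
centre [0.59695971 0.05516471] [-150.99498929 -109.28291789  165.77672643  121.3757178   -65.38850371] [0.13758767 0.137963   0.13609949 0.13231213 0.1310411 ]
hub [0.59405505 0.04954624 0.04      ]
```

View pics/w1c.png

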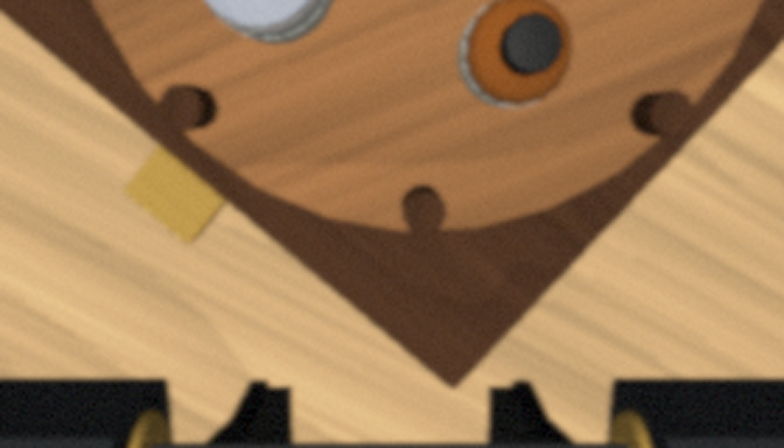

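```bash
python3 -m inch '[{"gripper":0.0,"dx":13,"dy":20,"dz":32,"roll":0},{"gripper":0.0,"dx":0,"dy":45,"dz":0,"roll":0},{"gripper":0.0,"dx":0,"dy":45,"dz":0,"roll":0},{"gripper":0.0,"dx":0,"dy":25,"dz":0,"roll":0},{"gripper":0.0,"dx":0,"dy":0,"dz":0,"roll":0},{"gripper":0.0,"dx":0,"dy":0,"dz":0,"roll":0}]' 5; python3 -c "
from h import *
s=shot('wrist','w2');crop('w2',200,100,440,260,3.3,'w2c')
crop('scene0',0,0,2,2,1,'x')
shot('side','d2');crop('d2',170,140,410,310,3.3,'d2c')
"
```

```text
time: 2.88
eef_pos: [0.476, -0.0145, 0.0966]
ee_rot: [-1.57, -0.001, -1.074]
force: [0.3, 0.0, 0.2]
grip_width: 0.499
```

View pics/w2.png

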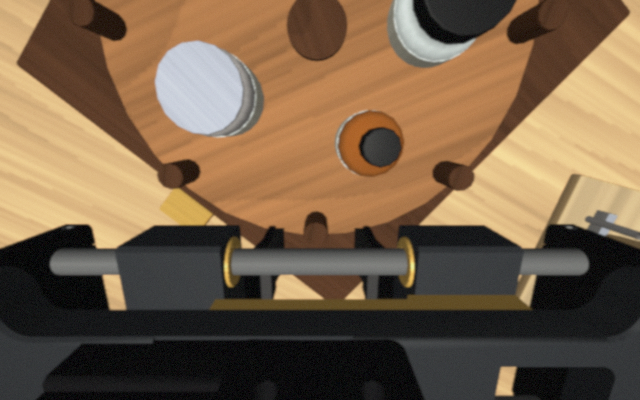

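View pics/d2c.png

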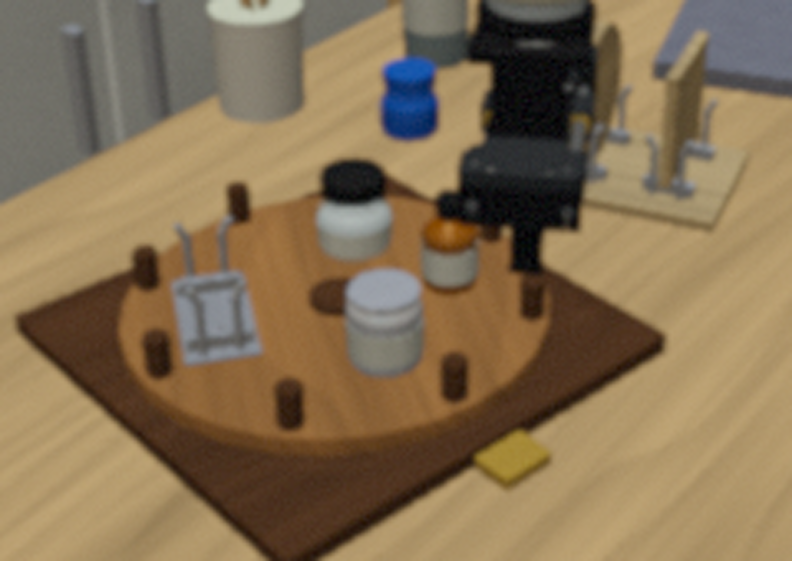

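```bash
python3 -m inch '[{"gripper":0.0,"dx":0,"dy":20,"dz":0,"roll":0},{"gripper":0.0,"dx":0,"dy":19,"dz":0,"roll":0},{"gripper":0.0,"dx":0,"dy":0,"dz":0,"roll":0},{"gripper":0.8,"dx":0,"dy":0,"dz":0,"roll":0},{"gripper":0.8,"dx":0,"dy":0,"dz":0,"roll":0},{"gripper":0.8,"dx":0,"dy":0,"dz":0,"roll":0},{"gripper":0.8,"dx":0,"dy":0,"dz":0,"roll":0}]' 5; python3 -c "
from h import *
s=shot('wrist','w3');shot('scene','s3');crop('s3',235,165,495,365,3,'s3c')
print(r.get_obs()['joints'])
"
```

```text
time: 3.85
eef_pos: [0.4756, -0.0137, 0.057]
ee_rot: [-1.57, -0.0, -1.073]
force: [-0.6, 0.5, 4.3]
grip_width: 0.202
[ 0.45577138  0.20047648 -0.56128313  2.04686021  0.13292347  0.92811174
 -1.24916367]
```

View pics/s3c.png

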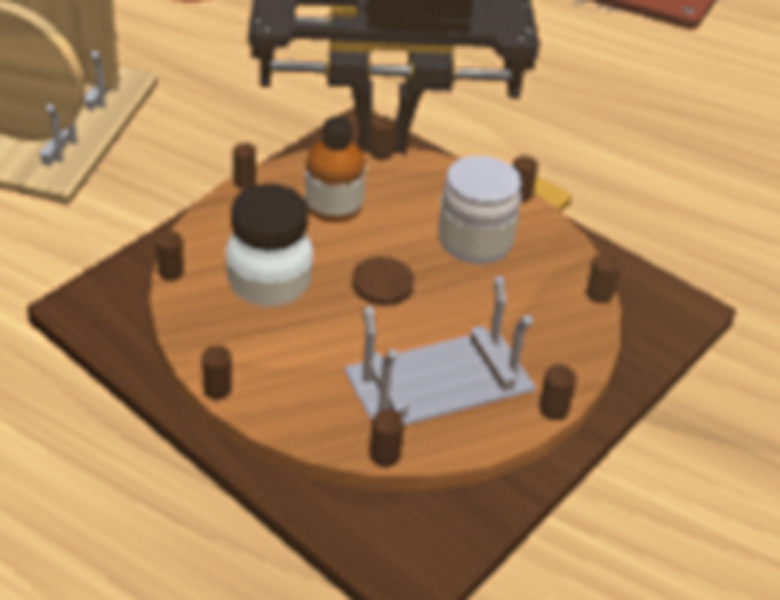

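```bash
python3 -m inch '[{"gripper":0.8,"dx":3.5,"dy":0,"dz":0.1,"roll":-1.5},{"gripper":0.8,"dx":7.2,"dy":0,"dz":0.2,"roll":-3},{"gripper":0.8,"dx":10.7,"dy":0,"dz":0.4,"roll":-4.5},{"gripper":0.8,"dx":14.3,"dy":0,"dz":0.75,"roll":-6},{"gripper":0.8,"dx":14.3,"dy":0,"dz":0.75,"roll":-6},{"gripper":0.8,"dx":14.3,"dy":0,"dz":0.75,"roll":-6},{"gripper":0.8,"dx":14.3,"dy":0,"dz":0.75,"roll":-6},{"gripper":0.8,"dx":14.3,"dy":0,"dz":0.75,"roll":-6},{"gripper":0.8,"dx":10.7,"dy":0,"dz":0.4,"roll":-4.5},{"gripper":0.8,"dx":7.2,"dy":0,"dz":0.2,"roll":-3},{"gripper":0.8,"dx":3.5,"dy":0,"dz":0.1,"roll":-1.5},{"gripper":0.8,"dx":0,"dy":0,"dz":0,"roll":0}]' 5; python3 -c "
from h import *
shot('scene','s4');crop('s4',235,165,495,365,3,'s4c')
o=r.get_obs();print(o['joints']); d=o['eef_pos'][:2]-[.594,.053];print(np.hypot(*d),np.degrees(np.arctan2(d[1],d[0])),np.degrees(o['ee_rot'][2]))
"
```

```text
time: 5.45
eef_pos: [0.5645, -0.0805, 0.057]
ee_rot: [-1.57, -0.001, -0.235]
force: [1.3, 3.4, 4.2]
grip_width: 0.202
[ 0.57816065  0.39706645 -0.61475101  1.8258266   0.26711287  1.00068306
 -0.38021217]
0.13676866591637443 -102.49104899810447 -13.461535111877756
```

View pics/s4c.png

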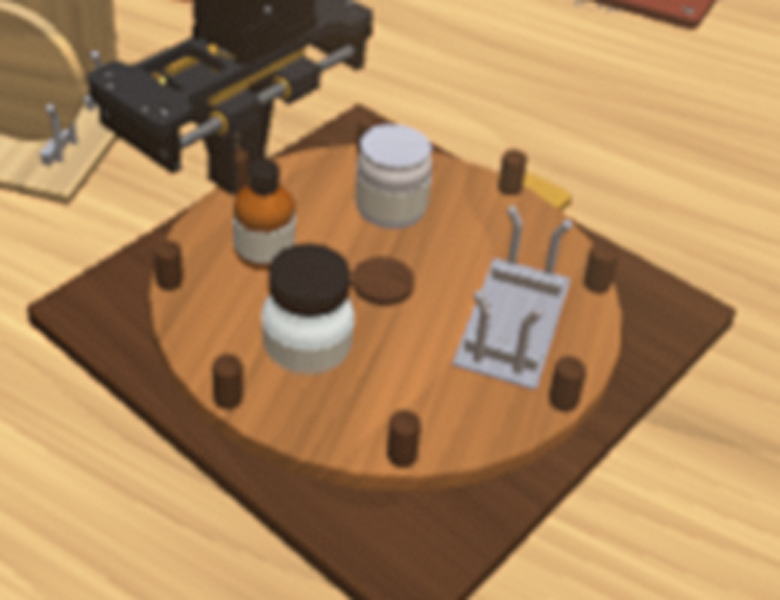

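```bash
python3 -m inch '[{"gripper":0.8,"dx":3.5,"dy":0,"dz":0.1,"roll":-1.5},{"gripper":0.8,"dx":7.2,"dy":0,"dz":0.2,"roll":-3},{"gripper":0.8,"dx":10.7,"dy":0,"dz":0.4,"roll":-4.5},{"gripper":0.8,"dx":14.3,"dy":0,"dz":0.75,"roll":-6},{"gripper":0.8,"dx":14.3,"dy":0,"dz":0.75,"roll":-6},{"gripper":0.8,"dx":14.3,"dy":0,"dz":0.75,"roll":-6},{"gripper":0.8,"dx":14.3,"dy":0,"dz":0.75,"roll":-6},{"gripper":0.8,"dx":14.3,"dy":0,"dz":0.75,"roll":-6},{"gripper":0.8,"dx":14.3,"dy":0,"dz":0.75,"roll":-6},{"gripper":0.8,"dx":14.3,"dy":0,"dz":0.75,"roll":-6},{"gripper":0.8,"dx":14.3,"dy":0,"dz":0.75,"roll":-6},{"gripper":0.8,"dx":10.7,"dy":0,"dz":0.4,"roll":-4.5},{"gripper":0.8,"dx":10.7,"dy":0,"dz":0.4,"roll":-4.5},{"gripper":0.8,"dx":7.2,"dy":0,"dz":0.2,"roll":-3},{"gripper":0.8,"dx":0,"dy":0,"dz":0,"roll":0},{"gripper":0.8,"dx":0,"dy":0,"dz":0,"roll":0}]' 5; python3 -c "
from h import *
shot('scene','s5');crop('s5',235,165,495,365,3,'s5c')
shot('side','d5');crop('d5',170,140,410,310,3.3,'d5c')
o=r.get_obs();print(o['joints']); d=o['eef_pos'][:2]-[.594,.053];print(np.hypot(*d),np.degrees(np.arctan2(d[1],d[0])),np.degrees(o['ee_rot'][2]))
"
```

```text
time: 7.5
eef_pos: [0.707, -0.0248, 0.056]
ee_rot: [-1.568, 0.001, 0.969]
force: [-4.6, 3.9, 3.2]
grip_width: 0.202
[ 0.49750531  0.71383076 -0.78612509  1.45229242  0.52045867  1.1938081
  0.60903098]
0.1371943288668464 -34.62363648623549 55.498010812259366
```

View pics/s5c.png

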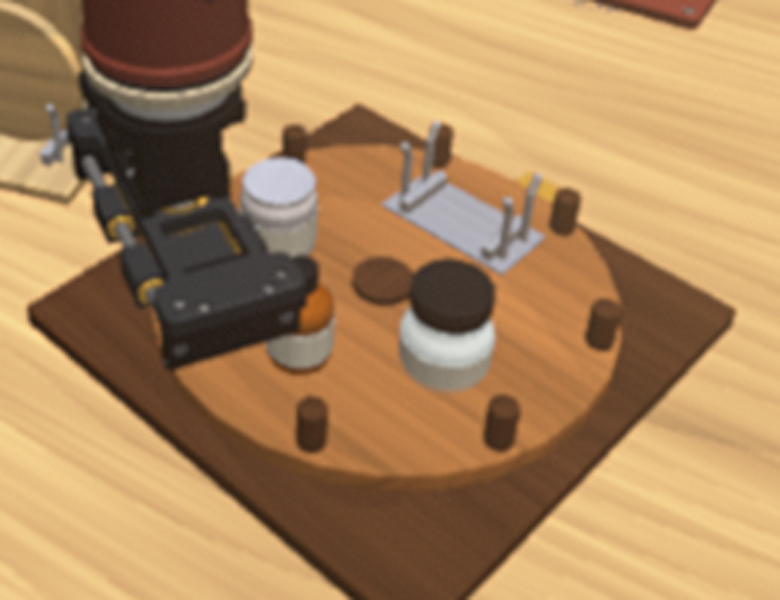

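View pics/d5c.png

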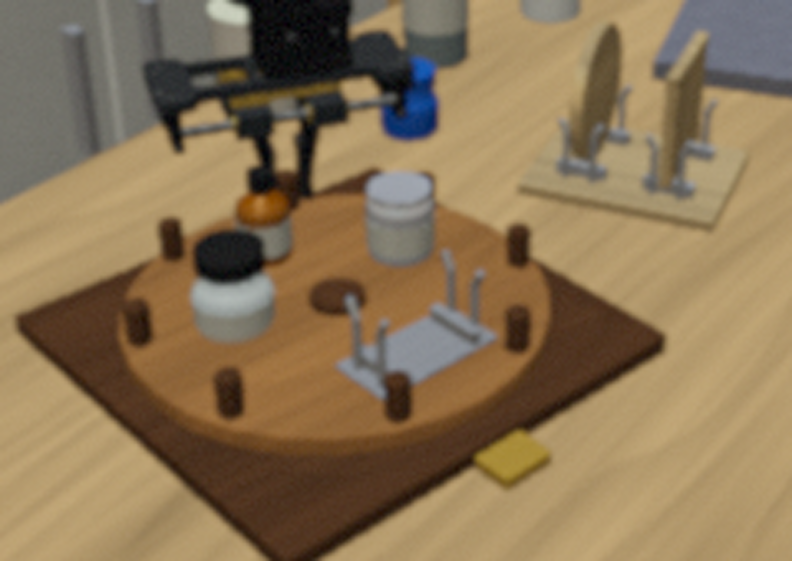

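Run:
```python
from h import *
S=load('s5');D=load('d5')
a=np.array([(565,197),(604,308),(502,406),(312,406),(440,132)])/3+[235,165]
b=np.array([(517,232),(517,315),(398,382),(229,377),(137,308),(170,226)])/3.3+[170,140]
for s,pts,c in ((S,a,[.5955,.0538]),(D,b,[.5898,.0545])):
    P=np.array([pz(s,u,v,.068)[:2] for u,v in pts])-c
    g=np.degrees(np.arctan2(P[:,1],P[:,0])); print(np.hypot(*P.T).round(3),g.round(1),np.mod(g,45).round(1))
# plinth orientation from side: corners
c=np.array([(18,322),(290,560),(663,342)])/3.3+[170,140]
C=np.array([pz(D,u,v,.018)[:2] for u,v in c]); print(C, np.degrees(np.arctan2(*np.diff(C,axis=0)[:,::-1].T)))
```

```text
[0.134 0.134 0.135 0.134 0.135] [ 146.5  101.5   55.9   10.8 -168.4] [11.5 11.5 10.9 10.8 11.6]
[0.134 0.136 0.138 0.136 0.136 0.135] [-124.5 -169.7  146.   101.4   57.    12.2] [10.5 10.3 11.  11.4 12.  12.2]
[[ 0.77721201  0.18203622]
 [ 0.46473576  0.24657904]
 [ 0.39392359 -0.06172918]] [ 168.329523   -102.93533841]
```

```bash
python3 -m inch '[{"gripper":0.0,"dx":0,"dy":0,"dz":0,"roll":0},{"gripper":0.0,"dx":0,"dy":0,"dz":0,"roll":0},{"gripper":0.0,"dx":0,"dy":-25,"dz":0,"roll":0},{"gripper":0.0,"dx":0,"dy":-50,"dz":0,"roll":0},{"gripper":0.0,"dx":0,"dy":-50,"dz":0,"roll":10},{"gripper":0.0,"dx":0,"dy":-50,"dz":0,"roll":10},{"gripper":0.0,"dx":0,"dy":0,"dz":0,"roll":10.5},{"gripper":0.0,"dx":-18,"dy":0,"dz":-27,"roll":10.5},{"gripper":0.0,"dx":-27,"dy":0,"dz":-42,"roll":0},{"gripper":0.0,"dx":-27,"dy":0,"dz":-42,"roll":0},{"gripper":0.0,"dx":-27,"dy":0,"dz":-42,"roll":0},{"gripper":0.0,"dx":-27,"dy":0,"dz":-42,"roll":0},{"gripper":0.0,"dx":-27,"dy":0,"dz":-42,"roll":0},{"gripper":0.0,"dx":-18,"dy":0,"dz":-27,"roll":0},{"gripper":0.0,"dx":-9,"dy":0,"dz":-13,"roll":0},{"gripper":0.0,"dx":0,"dy":0,"dz":0,"roll":0}]' 5; python3 -c "
from h import *
shot('wrist','w6');shot('scene','s6');crop('s6',235,165,495,365,3,'s6c')
o=r.get_obs();print(o['joints'])
"
```

```text
time: 9.6
eef_pos: [0.6089, -0.3411, 0.2313]
ee_rot: [-1.571, 0.0, 0.252]
force: [-0.0, 0.2, 0.1]
grip_width: 0.501
[ 0.87841768  0.50939041 -0.64924904  1.30006105  0.30133842  1.42927367
  0.50495131]
```

View pics/w6.png

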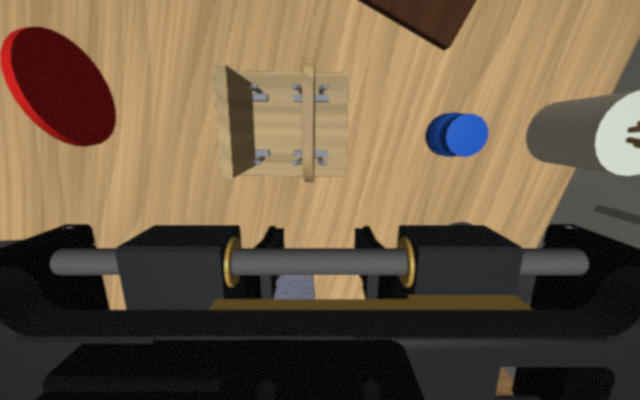

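View pics/s6c.png

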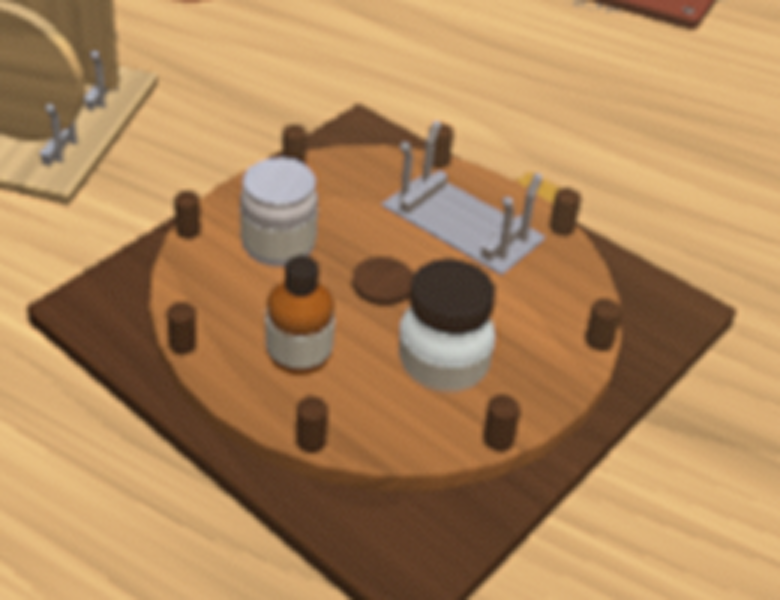

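In the wrist view the disc's top edge is a vertical strip at u≈308, v 64–181, with the square panel at u≈225. The scene crop shows the carousel unmoved after release. Measuring the disc.

Run:
```python
from h import *
s=load('w6');crop('w6',190,40,370,200,4,'w6c')
f=foc(s);U,V=np.meshgrid(np.arange(640),np.arange(400));d=s['depth']
X=np.stack([(U-s['cx'])/f*d,(V-s['cy'])/f*d,d,np.ones_like(d)],-1)@s['T'].T
m=(U>285)&(U<335)&(V>55)&(V<195)&(X[...,2]>.075)
P=X[m][:,:3];print(len(P))
top=P[P[:,2]>.118]; print('ztop',np.percentile(P[:,2],[50,95,99]))
c=P[:,:2].mean(0); w,v=np.linalg.eigh(np.cov(P[:,:2].T)); print('mean',c,'along dir',np.degrees(np.arctan2(v[1,1],v[0,1])),np.sqrt(w))
a=(P[:,:2]-c)@v[:,1]; print('range along',a.min(),a.max(),'mid',c+v[:,1]*(a.min()+a.max())/2)
b=(P[:,:2]-c)@v[:,0]; print('thick',np.percentile(b,[1,50,99]))
h=P[:,2]; k=np.argsort(-h)[:60]; print('highest pts mean',P[k].mean(0))
# lean: perp offset vs z
print('perp vs z',np.polyfit(h,b,1))
S=load('s6')
```

```text
1452
ztop [0.12903083 0.1353499  0.38489294]
mean [ 0.58039549 -0.27321537] along dir 103.96188971599723 [0.00333616 0.02948166]
range along -0.058967111859627185 0.05718716071669373 mid [ 0.58061022 -0.27407905]
thick [-0.01023527  0.00017804  0.00549652]
highest pts mean [ 0.58551219 -0.27620902  0.24377971]
perp vs z [-0.03011157  0.00388045]
```

View pics/w6c.png

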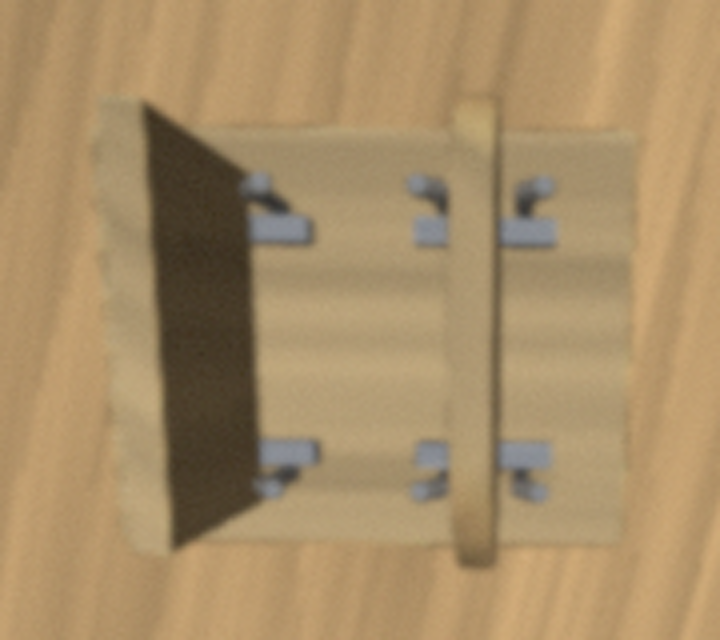

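```bash
python3 -m inch '[{"gripper":0.0,"dx":-6,"dy":0,"dz":36,"roll":0},{"gripper":0.0,"dx":-4.7,"dy":0,"dz":36.3,"roll":0},{"gripper":0.0,"dx":0,"dy":30,"dz":0,"roll":0.4},{"gripper":0.0,"dx":0,"dy":30,"dz":0,"roll":0},{"gripper":0.0,"dx":0,"dy":0,"dz":0,"roll":0},{"gripper":0.0,"dx":0,"dy":0,"dz":0,"roll":0}]' 20; python3 -c "
from h import *
shot('wrist','w7');shot('side','d7');crop('d7',300,110,420,210,6,'d7c')
"
```

```text
time: 10.45
eef_pos: [0.5817, -0.2721, 0.1729]
ee_rot: [-1.571, -0.001, 0.248]
force: [0.1, 0.5, 0.5]
grip_width: 0.501
```

View pics/w7.png

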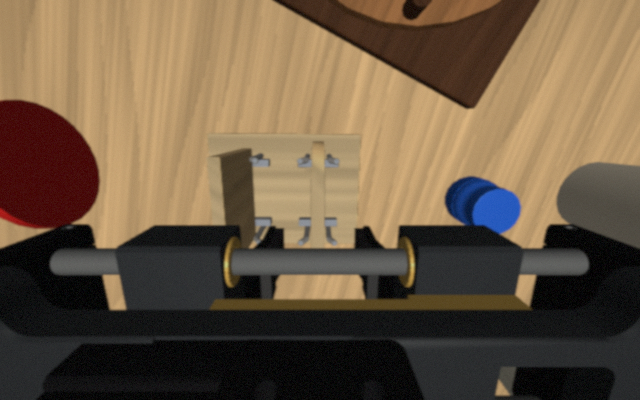

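View pics/d7c.png

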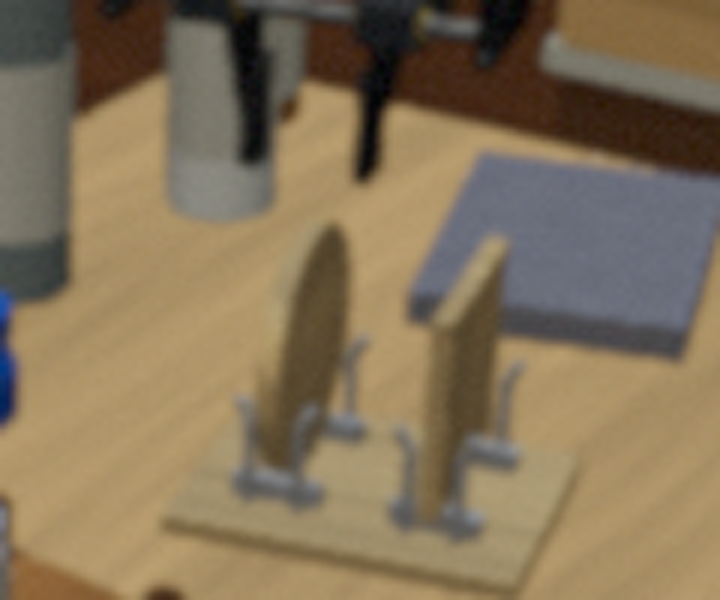

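```bash
python3 -m inch '[{"gripper":0.0,"dx":0,"dy":30,"dz":-1,"roll":0},{"gripper":0.0,"dx":0,"dy":20,"dz":0,"roll":0},{"gripper":0.0,"dx":0,"dy":0,"dz":0,"roll":0},{"gripper":0.9,"dx":0,"dy":0,"dz":0,"roll":0},{"gripper":0.9,"dx":0,"dy":0,"dz":0,"roll":0},{"gripper":0.9,"dx":0,"dy":0,"dz":0,"roll":0},{"gripper":0.9,"dx":0,"dy":0,"dz":0,"roll":0},{"gripper":0.9,"dx":0,"dy":0,"dz":0,"roll":0}]' 20; python3 -c "
from h import *
shot('side','d8');crop('d8',300,110,420,210,6,'d8c')
"
```

```text
time: 11.55
eef_pos: [0.581, -0.2741, 0.1217]
ee_rot: [-1.571, -0.0, 0.247]
force: [-0.6, 0.9, 1.5]
grip_width: 0.113
```

View pics/d8c.png

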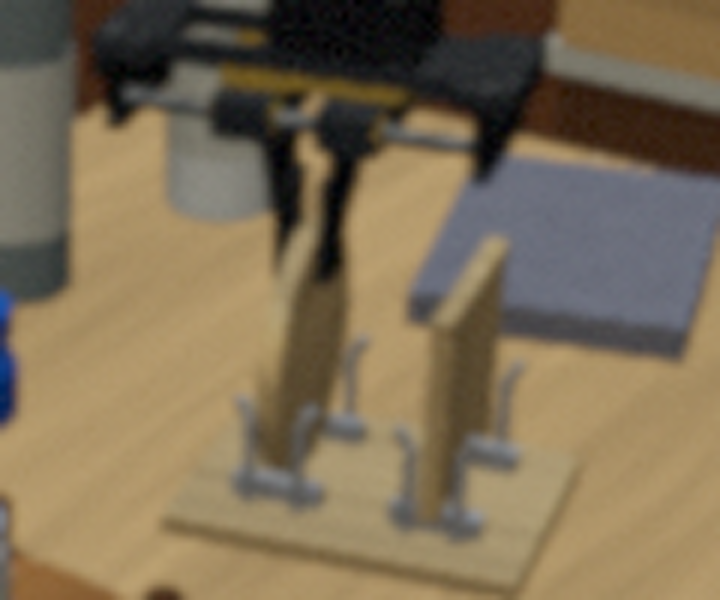

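```bash
python3 -m inch '[{"gripper":0.9,"dx":0,"dy":-10,"dz":0,"roll":0},{"gripper":0.9,"dx":0,"dy":-25,"dz":0,"roll":0},{"gripper":0.9,"dx":0,"dy":-35,"dz":0,"roll":0},{"gripper":0.9,"dx":0,"dy":-35,"dz":0,"roll":0},{"gripper":0.9,"dx":0,"dy":-25,"dz":0,"roll":0},{"gripper":0.9,"dx":-3,"dy":0,"dz":20,"roll":0},{"gripper":0.9,"dx":-5,"dy":0,"dz":33,"roll":0},{"gripper":0.9,"dx":-5,"dy":0,"dz":33,"roll":0},{"gripper":0.9,"dx":-5,"dy":0,"dz":33,"roll":0},{"gripper":0.9,"dx":-5,"dy":0,"dz":33,"roll":0},{"gripper":0.9,"dx":-5,"dy":0,"dz":33,"roll":0},{"gripper":0.9,"dx":-5,"dy":0,"dz":33,"roll":0},{"gripper":0.9,"dx":-3,"dy":0,"dz":24,"roll":0},{"gripper":0.9,"dx":0,"dy":0,"dz":0,"roll":5.4},{"gripper":0.9,"dx":0,"dy":0,"dz":0,"roll":8},{"gripper":0.9,"dx":0,"dy":0,"dz":0,"roll":8},{"gripper":0.9,"dx":0,"dy":0,"dz":0,"roll":4},{"gripper":0.9,"dx":0,"dy":0,"dz":0,"roll":0},{"gripper":0.9,"dx":0,"dy":0,"dz":0,"roll":0}]' 20; python3 -c "
from h import *
shot('wrist','w9');shot('side','d9');shot('scene','s9')
"
```

```text
time: 13.98
eef_pos: [0.487, -0.0482, 0.2517]
ee_rot: [-1.571, -0.0, -0.195]
force: [0.0, -0.6, -1.6]
grip_width: 0.117
```

View pics/w9.png

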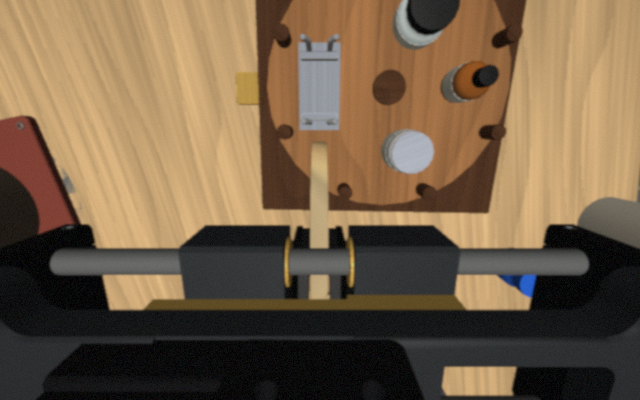

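View pics/d9.png

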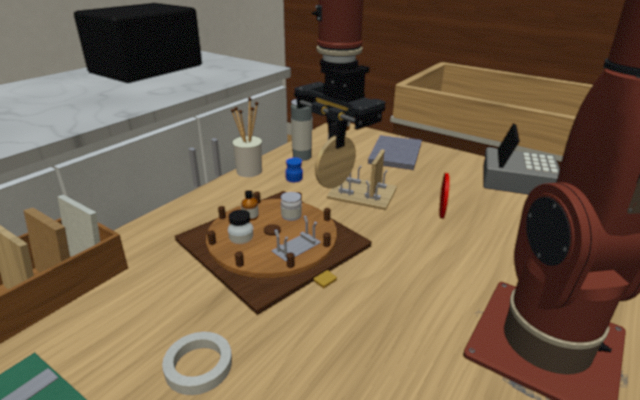

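View pics/s9.png

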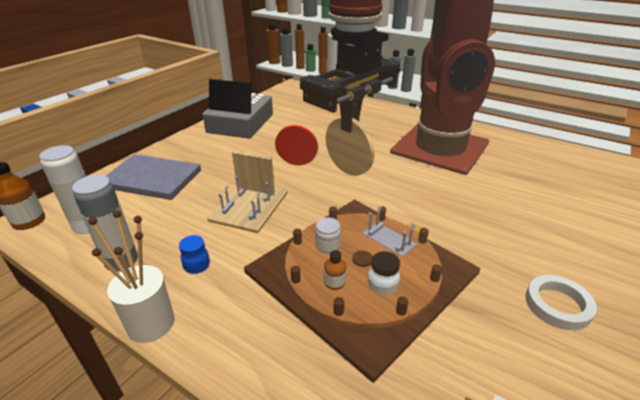

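The disc is held and the square panel is still in the stand. In the wrist view the rack plate runs from (300,40) to (340,130), nearly parallel to the held disc, which is the strip at u≈318. I enlarge this to measure it.

```bash
python3 -c "
from h import *
crop('w9',270,20,370,210,4,'w9a')
im=cv2.imread('pics/w9a.png');cv2.imwrite('pics/w9a.png',im[:600])
"
```

```text
(no output)
```

View pics/w9a.png

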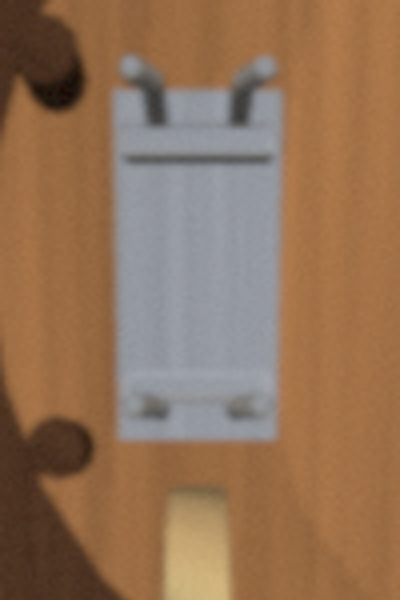

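Run:
```python
from h import *
s=load('w9'); g=lambda x,y,z:pz(s,270+x/4,20+y/4,z)[:2]
T=[g(131,68,.093),g(265,68,.093),g(137,404,.093),g(260,404,.093)]
far=(T[0]+T[1])/2;near=(T[2]+T[3])/2
print(np.round(T,4),'sep',np.linalg.norm(T[0]-T[1]),'len',np.linalg.norm(far-near),'dir',np.degrees(np.arctan2(*(far-near)[::-1])),'ctr',(far+near)/2)
P=[g(112,90,.040),g(286,90,.040),g(278,440,.04),g(118,440,.04)];print(np.round(P,4),np.mean(P,0))
f=(P[0]+P[1])/2-(P[2]+P[3])/2;print('plate dir',np.degrees(np.arctan2(f[1],f[0])))
slot=(np.mean(P,0)+(far+near)/2)/2
for n,c in (('tines',(far+near)/2),('plate',np.mean(P,0))):
    d=c-np.array([.487,-.0482]);y=-.195
    print(n,'dx',1e3*(d@[np.cos(y),np.sin(y)]),'dz',1e3*(d@[-np.sin(y),np.cos(y)]))
# held panel: depth pts
fo=foc(s);U,V=np.meshgrid(np.arange(640),np.arange(400));d=s['depth']
X=(np.stack([(U-s['cx'])/fo*d,(V-s['cy'])/fo*d,d,np.ones_like(d)],-1)@s['T'].T)[...,:3]
m=(U>300)&(U<335)&(V>140)&(V<222)&(X[...,2]>.15)&(X[...,2]<.27);Q=X[m]
c=Q.mean(0);w,v=np.linalg.eigh(np.cov(Q[:,:2].T));print(len(Q),'panel',c,np.degrees(np.arctan2(v[1,1],v[0,1])))
y=-.195;e=(Q[:,:2]-[.487,-.0482])@[np.cos(y),np.sin(y)];k=(Q[:,:2]-[.487,-.0482])@[-np.sin(y),np.cos(y)]
print('perp mm',np.percentile(e*1e3,[2,50,98]),'along max',k.max(),'slope',np.polyfit(k,e,1)); print('z at far end',Q[np.argsort(-k)[:30],2].mean())
```

```text
[[0.5013 0.1089]
 [0.5343 0.1024]
 [0.4861 0.0294]
 [0.5185 0.023 ]] sep 0.03358177728988491 len 0.08094118890934646 dir 78.9497574351115 ctr [0.51004703 0.06595595]
[[0.4949 0.1198]
 [0.5451 0.1098]
 [0.5253 0.012 ]
 [0.4756 0.0218]] [0.51021431 0.06586209]
plate dir 78.68565062083923
tines dx 0.4906319415474442 dz 116.45817586132131
plate dx 0.6729310268163976 dz 116.39849949665995
1372 panel [ 0.49404424 -0.01049105  0.24705764] 78.83625108245795
perp mm [-5.14498171 -0.12653367  4.3324249 ] along max 0.0589634999012947 slope [-0.00014589 -0.0003904 ]
z at far end 0.2118528308295777
```

```bash
python3 -m inch '[{"gripper":0.9,"dx":0.8,"dy":0,"dz":20,"roll":0},{"gripper":0.9,"dx":0,"dy":0,"dz":35,"roll":0},{"gripper":0.9,"dx":0,"dy":0,"dz":35,"roll":0},{"gripper":0.9,"dx":0,"dy":0,"dz":20,"roll":0},{"gripper":0.9,"dx":0,"dy":0,"dz":6.5,"roll":0},{"gripper":0.9,"dx":0,"dy":20,"dz":0,"roll":0},{"gripper":0.9,"dx":0,"dy":20,"dz":0,"roll":0},{"gripper":0.9,"dx":0,"dy":0,"dz":0,"roll":0},{"gripper":0.9,"dx":0,"dy":0,"dz":0,"roll":0}]' 20; python3 -c "
from h import *
shot('wrist','w10');shot('side','d10');shot('scene','s10');crop('d10',240,150,360,270,5,'d10c');crop('s10',310,130,450,270,4.2,'s10c')
"
```

```text
time: 15.25
eef_pos: [0.5109, 0.0655, 0.2123]
ee_rot: [-1.571, -0.001, -0.197]
force: [-0.2, 0.0, -0.2]
grip_width: 0.114
```

View pics/d10c.png

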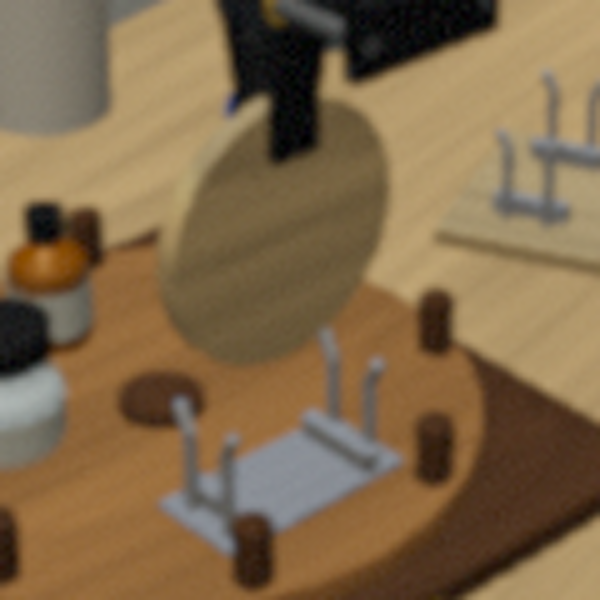

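View pics/s10c.png

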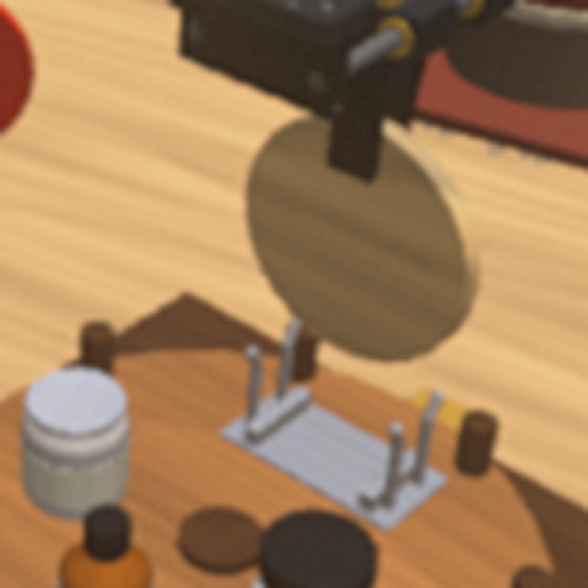

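View pics/w10.png

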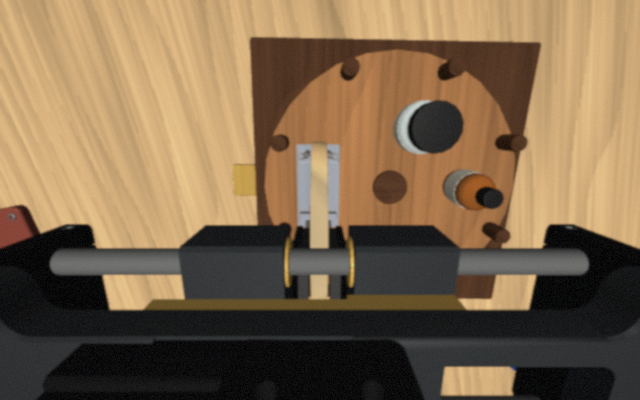

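```bash
python3 -m inch '[{"gripper":0.9,"dx":0,"dy":12,"dz":0,"roll":0},{"gripper":0.9,"dx":0,"dy":15,"dz":0,"roll":0},{"gripper":0.9,"dx":0,"dy":13,"dz":0,"roll":0},{"gripper":0.9,"dx":0,"dy":0,"dz":0,"roll":0}]' 20; python3 -c "
from h import *
shot('side','d11');shot('scene','s11');crop('d11',240,150,360,270,5,'d11c');crop('s11',310,130,450,270,4.2,'s11c')
"
```

```text
time: 15.9
eef_pos: [0.5096, 0.0659, 0.1701]
ee_rot: [-1.571, 0.003, -0.196]
force: [-0.5, -0.5, -0.4]
grip_width: 0.113
```

View pics/d11c.png

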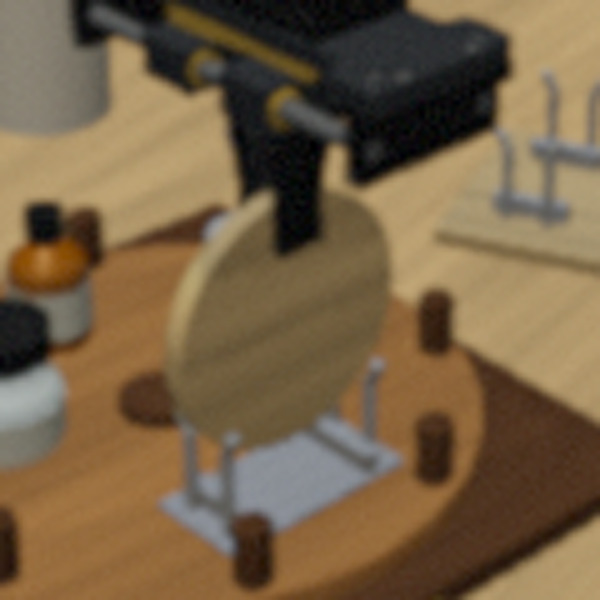

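View pics/s11c.png

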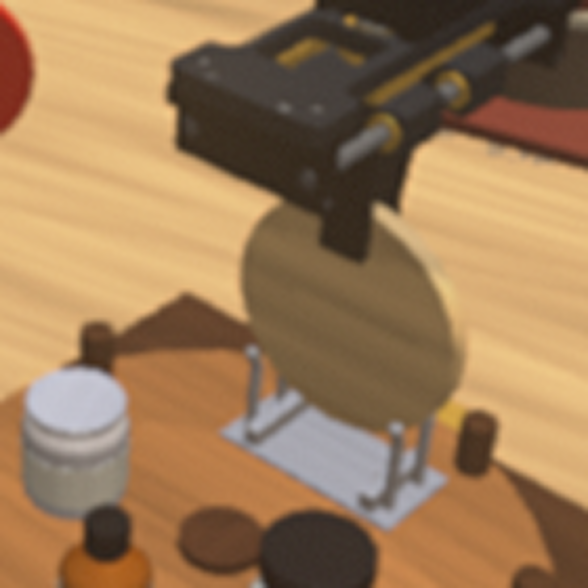

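```bash
python3 -m inch '[{"gripper":0.9,"dx":0.5,"dy":9,"dz":0,"roll":0},{"gripper":0.9,"dx":0,"dy":8,"dz":0,"roll":0},{"gripper":0.9,"dx":0,"dy":5,"dz":0,"roll":0},{"gripper":0.9,"dx":0,"dy":0,"dz":0,"roll":0},{"gripper":0.9,"dx":0,"dy":0,"dz":0,"roll":0}]' 20; python3 -c "
from h import *
shot('side','d12');shot('scene','s12');crop('d12',240,150,360,270,5,'d12c');crop('s12',310,130,450,270,4.2,'s12c')
"
```

```text
time: 16.62
eef_pos: [0.5111, 0.0659, 0.1497]
ee_rot: [-1.571, -0.0, -0.197]
force: [0.1, 0.4, -0.3]
grip_width: 0.114
```

View pics/d12c.png

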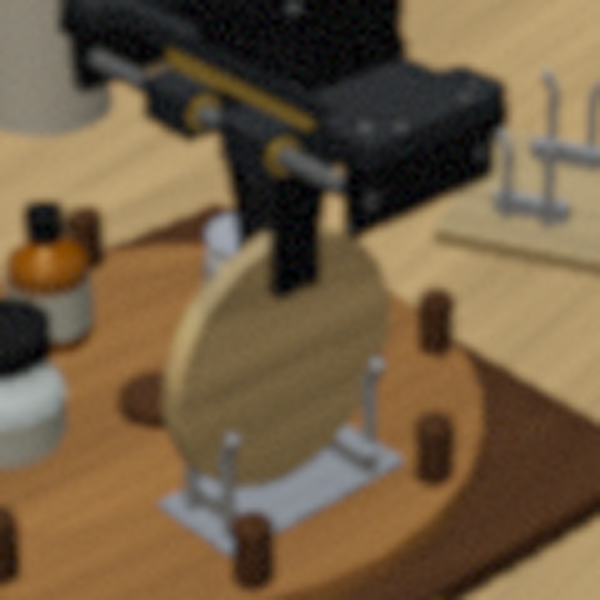

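View pics/s12c.png

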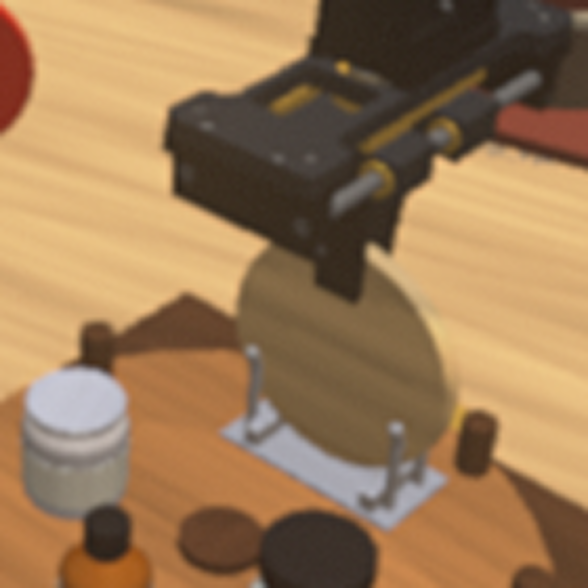

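```bash
python3 -m inch '[{"gripper":0.9,"dx":0,"dy":1,"dz":0,"roll":0},{"gripper":0.9,"dx":0,"dy":1,"dz":0,"roll":0},{"gripper":0.9,"dx":0,"dy":0,"dz":0,"roll":0},{"gripper":0.9,"dx":0,"dy":0,"dz":0,"roll":0}]' 20
```

```text
time: 17.23
eef_pos: [0.5113, 0.066, 0.148]
ee_rot: [-1.571, -0.001, -0.197]
force: [-0.9, -0.4, 4.0]
grip_width: 0.115
```

```bash
python3 -m inch '[{"gripper":0.5,"dx":0,"dy":0,"dz":0,"roll":0},{"gripper":0.3,"dx":0,"dy":0,"dz":0,"roll":0},{"gripper":0.2,"dx":0,"dy":0,"dz":0,"roll":0},{"gripper":0.2,"dx":0,"dy":0,"dz":0,"roll":0},{"gripper":0.2,"dx":0,"dy":-10,"dz":0,"roll":0},{"gripper":0.2,"dx":0,"dy":-25,"dz":0,"roll":0},{"gripper":0.2,"dx":0,"dy":-35,"dz":0,"roll":0},{"gripper":0.2,"dx":0,"dy":-30,"dz":-20,"roll":0},{"gripper":0.2,"dx":0,"dy":0,"dz":-40,"roll":0},{"gripper":0.2,"dx":0,"dy":0,"dz":-30,"roll":0},{"gripper":0.2,"dx":0,"dy":0,"dz":0,"roll":0},{"gripper":0.2,"dx":0,"dy":0,"dz":0,"roll":0}]' 20; python3 -c "
from h import *
shot('side','d13');shot('scene','s13');shot('wrist','w13');crop('d13',170,140,410,310,3.3,'d13c');crop('s13',235,150,495,350,3,'s13c')
"
```

```text
time: 18.73
eef_pos: [0.4936, -0.0217, 0.2481]
ee_rot: [-1.57, -0.001, -0.196]
force: [0.6, -0.7, 0.1]
grip_width: 0.397
```

View pics/d13c.png

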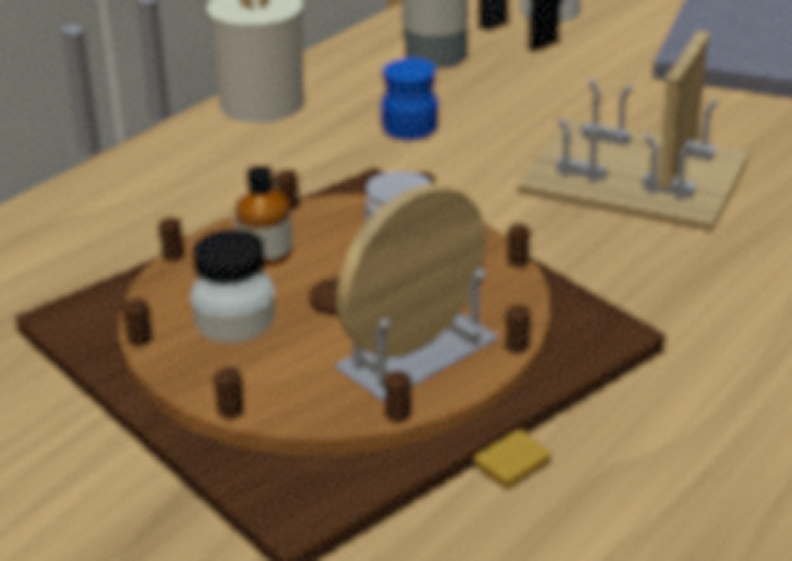

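View pics/s13c.png

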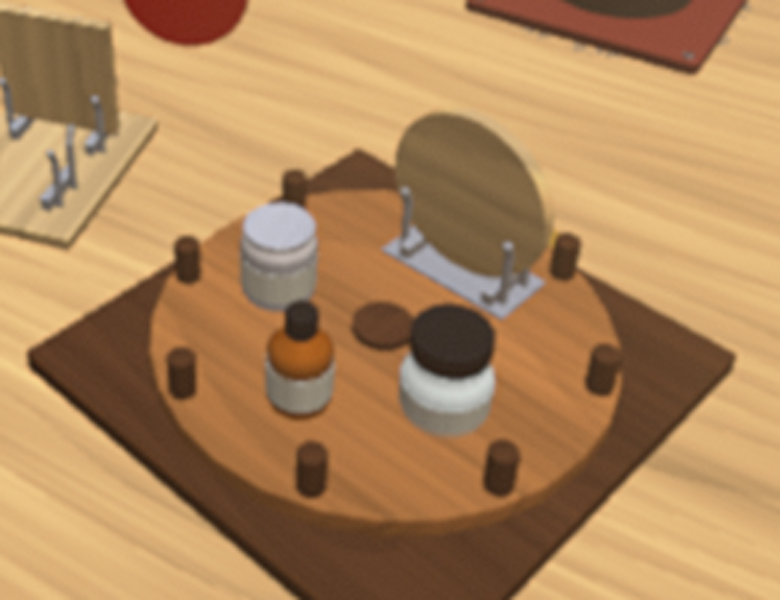

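View pics/w13.png

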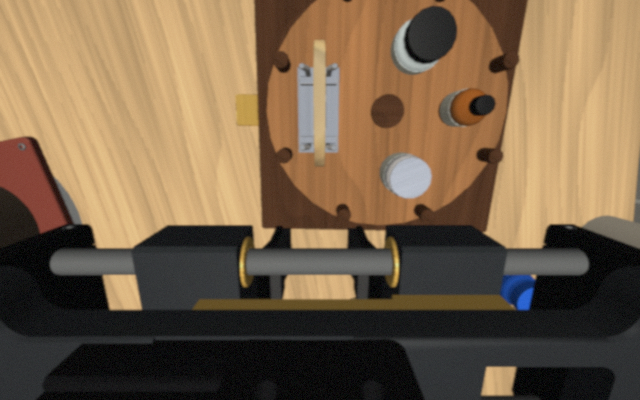

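The disc stands in the rack (wrist view: strip at u≈319, v 40–165, centred on the plate). A numeric check before handing in.

Run:
```python
from h import *
s=load('w13');fo=foc(s);U,V=np.meshgrid(np.arange(640),np.arange(400));d=s['depth']
X=(np.stack([(U-s['cx'])/fo*d,(V-s['cy'])/fo*d,d,np.ones_like(d)],-1)@s['T'].T)[...,:3]
m=(U>300)&(U<338)&(V>30)&(V<172)&(X[...,2]>.105)&(X[...,2]<.2);Q=X[m]
c=np.array([.5101,.0659]);y=np.radians(-11.2)
e=(Q[:,:2]-c)@[np.cos(y),np.sin(y)];k=(Q[:,:2]-c)@[-np.sin(y),np.cos(y)]
print(len(Q),'ztop',np.percentile(Q[:,2],[90,98,99.5]),'across',np.percentile(e,[2,50,98]),'along',k.min(),k.max(),'yaw slope',np.polyfit(k,e,1)[0])
# disc face plane from scene cam
S=load('s13');fo=foc(S);d=S['depth']
X=(np.stack([(U-S['cx'])/fo*d,(V-S['cy'])/fo*d,d,np.ones_like(d)],-1)@S['T'].T)[...,:3]
m=((U-235-470/3)**2+(V-150-185/3)**2<18**2);P=X[m];P=P[(np.linalg.norm(P-np.median(P,0),axis=1)<.06)]
n=np.linalg.svd(P-P.mean(0))[2][2];print('normal',n,'tilt from horiz deg',np.degrees(np.arcsin(n[2])),'az',np.degrees(np.arctan2(n[1],n[0])))
# carousel angle
a=np.array([(565,242),(604,353),(502,450),(312,452),(187,246)])/3+[235,150]
Pk=np.array([pz(S,u,v,.068)[:2] for u,v in a])-[.5955,.0538];print(np.mod(np.degrees(np.arctan2(Pk[:,1],Pk[:,0])),45).round(1))
b0,b1=load('scene0')['pixels'],S['pixels']
print('square top',[pz(S,195+u/6,130+v/6,.124)[:2].round(3) for u,v in [(225,135),(460,170)]])
r0=r.get_obs();print(r0['time'],r0['force'])
```

```text
1468 ztop [0.16066372 0.1615296  0.16198069] across [-0.00440598  0.00056854  0.00487461] along -0.05633923369355048 0.056342575192150225 yaw slope -0.002479103471762327
normal [ 0.98085003 -0.19475014 -0.00236634] tilt from horiz deg -0.13558148587360921 az -11.230159699177097
[11.5 11.5 11.1 10.9 11.8]
square top [array([ 0.524, -0.334]), array([ 0.496, -0.24 ])]
18.875 [-1.8526858 -0.1309607 -0.8814861]
```

Run:
```python
from h import *
a=load('scene0')['pixels'];b=load('s13')['pixels']
p=a[150:175,232:272].astype(np.uint8); t=cv2.matchTemplate(b[140:185,222:282],p,cv2.TM_CCOEFF_NORMED);print('square shift px',np.subtract(cv2.minMaxLoc(t)[3],(10,10)),t.max())
print(job.sign_off())
```

```text
square shift px [0 0] 0.8553334
the job is handed in; nothing more can be done
None
```

I clamped one rim knob and turned the carousel about 117° so its empty rack faced the brass block. Then I let go, took the plywood round panel from the stand by its upper edge and set it in the rack. I backed the gripper clear and handed the job in at about 19 s. It gave no verdict.

Last checks before hand-in:
- **Carousel:** the rack is about 1° off the plinth's front, and it showed no movement after I released the knob or after the placing.
- **Round panel:** it sits within about 1 mm of the slot centre across and along. Its centre is about 64 mm up, it leans about 0.1°, and it is square to the rack within about 0.2°.
- **Containers:** in the pictures all three stand upright on the carousel.
- **Square panel:** it shows no shift in the scene picture (match score 0.86).
- **Disagreement:** the scene and side cameras put the carousel axis about 6 mm apart in x. I placed the panel by the wrist camera instead, which agreed with the known rack sizes.

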